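# Set the spray-air needle valve two turns off its seat and hold it

### The arm

A 7-joint arm with a two-finger parallel gripper is mounted at the origin on the work surface. World frame = base frame: x ahead of the robot, y to its left, z up, the work surface at z = 0. Lengths are in m, angles in rad, forces in N, time in s.
With the tool pointing down it reaches from about 0.35 to 0.9 m from the base axis. Payload 19.9 kg.
Tool frame: the origin (TCP) lies between the finger pads, 19 mm behind the fingertips; this is the grasp point; z points along the fingers, y is the line along which they close (so a half turn about z gives the same grasp; the last joint's range is limited). The gripper opens to 85 mm and grips with 20 to 120 N. Pads are 22 mm wide; open, the fingers measure 114 mm over their backs; the gripper's body (76 mm by 85 mm) begins 54 mm behind the grasp point. The pads swing forward as they close: fully open they stand 13 mm farther back than shut.
Start: joints at [-1.274, 0.417, -0.01, 1.614, 0.005, 1.111, -0.053], TCP at [0.207, 0.59, 0.25] pointing down, gripper open.
Joint ranges: [-2.81, 2.81], [-0.39, 2.02], [-1.27, 1.25], [0.06, 2.57], [-1.19, 4.33], [0.19, 2], [-2.82, 2.82]. Speed limits (rad/s): [1.89, 1.89, 2.39, 2.39, 3.01, 3.01, 3.01].

### API

Orientations are given as a 3x3 rotation matrix whose columns are the frame's x, y, z axes.
In Python, from workcell import sensors, imaging, ticket gives the robot as it stands.
- The arm moves only by the tool drive_tool, never from a script. Its arguments are lists of equal length, an entry for each row: "translation": the shift along the tool's x, y, z in mm, a list of three; "angular": the turn, a rotation vector about the tool's x, y, z in degrees, a list of three. In form: {"translation": [[x, y, z], ...], "angular": [[rx, ry, rz], ...]}. A call has 1 to 12 rows; each row shifts and turns the commanded pose from where the row before left it, along the tool's axes as they then stand; what a row does not reach is not made up. A row lasts 1/10 s, in which the tool goes at most 50 mm and 8.59 degrees, less where a joint would pass 70% of its speed; a pose out of reach is approached as far as the arm can. A call is refused whole if a number of a shift passes 50 or a number of a turn 8.59, either way. A call with a gripper value outside its range is refused whole. "jaw" is the finger opening in mm, from 0 to 85.4, set as the call begins (left out, the last holds). The fingers move at their own pace and stop on an object; "force" is the grip in N (left out, the last holds). Time passes only in rows, so rows that do not move let the fingers close. It gives the time, the measured TCP pose, the force, the opening and the grip force at its end, in the units of the state.
- sensors.state(): the state, without advancing time (a new reading comes with each control period).
- imaging.get_image(name): name is "scene" or "top" or "wrist"; returns (picture, depth): 420x560x3 uint8, red, green, blue; 420x560 float32, m along the optical axis (not along the pixel's ray), 0 where there is no reading.
- imaging.camera_params(name): a dict with "camera_matrix" (3x3 intrinsics, pixels), "pose" (4x4, takes a point from camera to world coordinates); the wrist camera has in their place "mount" (4x4, takes a point from camera to tool coordinates, whose origin is the TCP and whose axes are the flange's). Camera axes: x right, y down, z forward; pixel columns grow to the right and rows downward; lengths in m; the calibration is good to about 2 mm. A picture is of the moment at which its call begins: read the wrist's pose just before it. camera_params takes no time and is no camera call.
- ticket.job_done(): hands the job in; it is judged then, once.
The state is a dict: "clock": time; "qpos": joint angles; "qd": joint speeds; "tau": joint torques, N m; "position": TCP position; "eef_rot": TCP orientation; "ft_force": force on the tool from outside, world axes, zero at the start; "wrist_torque": the same for the moment, N m; "gripper_width": finger opening in m; "gripper_force": force on a finger pad.
Only numpy, scipy, OpenCV 4.12 (cv2) and the standard library are available. Lean on these libraries where they do the work, as an engineer would, in place of code of your own. Each camera call takes 0.05 s, during which the arm holds its last target. There are 200 camera calls.

### The job

Set the spray air on the bench manifold: take the black turning handle on the green valve wheel, screw the valve clockwise until it stops on its seat, then back it off exactly two full turns anticlockwise. Finish with that handle still gripped between the fingers at this setting, not let go, so that I can tighten the lock nut under the wheel. Leave the red valve and everything else on the bench as they are.

Things in the scene. Friction and masses are not known exactly. Their poses are not given: they have to be found in the camera images.
- green_valve (a joint): Opening of the green valve in rad: the angle of its wheel, 0 when it is shut on its seat (a hard stop), growing anticlockwise seen from above (opening); one turn is 6.283. It starts between a third of a turn and one and a quarter turns open. It turns freely past two turns (its upper stop is at 3.5 turns), needs about 2 N on the handle to turn, and stays where it is left.
- green_valve_hub (a point): Point on the vertical axis of the green wheel, at the height of the rim's centre line (150 mm above the bench). The wheel is level, its rim a ring of 100 mm diameter on the centre line, 12 mm thick, with three spokes; hub and nut rise 13 mm above this point. Green and red valve stand side by side, 200 mm between axes, on an aluminium bar over a grey foot plate; the point's z is up.
- green_valve_handle: The upright black handle on the rim of the green wheel, about 19 mm across (slightly barrelled) and 48 mm tall; its origin is the centre of its lower end, 8 mm above the rim's centre line and 50 mm from the wheel's axis (2 mm above the rim's top), z up along the handle. It spins freely on its pin, so fingers holding it need not turn with the wheel.
- green_valve_grip (a point): Point half way up the green wheel's handle, on its axis, 24 mm above its lower end, 32 mm above the rim's centre line.
- red_valve_handle: The same black handle, on the red wheel of the other valve (same sizes and height); the red valve must not be turned.
- vase: Black glazed vase standing at the left of the bench, 94 mm across and 185 mm tall; origin at the centre of its foot.
- paint_jar: Blue jar with black cap, 48 mm across, 55 mm tall, in front of the manifold; origin at the centre of its underside.
- marker: White paint marker with green cap, 130 mm long, 15 mm thick, lying in front of the manifold; origin on the bench under its middle.
- spanner: Steel open-ended spanner, 170 mm long, lying in front of the manifold; origin on the bench under its middle.
- medallion1: Round black medallion, 52 mm across, 8 mm thick, on the fibre board at the right of the bench (12 mm thick board); origin at the centre of its underside.
- medallion2: Second such medallion on the fibre board.
- medallion3: Third such medallion on the fibre board.

How it is judged:
By the outcome, as a careful person would: the job done as asked, in the order asked, and still so for the second after the job is handed in, while the arm keeps its last pose, push and grip.
It also fails if it takes over 61 s, if anything falls off the work surface, if the arm or the gripper's body presses on something with over 40 N, if the wrist force passes 120 N, or if a joint passes its speed limit or range.

## Working session

There is one attempt and no reset: what is moved stays moved. The work goes in short steps, Python scripts to look and compute and a tool call to move; the robot and the scene stay as the last step left them, time stands still between calls to the robot, and variables do not carry over. Pictures are saved under pics/ and viewed, at most 10 in all, crops included, and the job is handed in when it is done.

Besides the shell and the picture viewer there is one more tool, called after ">>>" as name(argument=value, ...) on one line, values as JSON. drive_tool: Moves the arm, as the interface text tells. Its arguments: {"type":"object","properties":{"translation":{"type":"array","items":{"type":"array","items":{"type":"number"}}},"angular":{"type":"array","items":{"type":"array","items":{"type":"number"}}},"jaw":{"type":"number"},"force":{"type":"number"}},"required":["translation","angular"]}

```bash
mkdir -p pics; ls
python3 - <<'E'
from workcell import sensors, imaging
import cv2, numpy as np
s=sensors.state(); print({k:np.round(v,3).tolist() for k,v in s.items()})
for n in ("scene","top"):
    p,d=imaging.get_image(n); cv2.imwrite(f"pics/{n}0.png",p[:,:,::-1]); np.savez(f"pics/{n}0.npz",p=p,d=d)
    c=imaging.camera_params(n); print(n,np.round(c["camera_matrix"],1).tolist(),np.round(c["pose"],3).tolist())
print(np.round(imaging.camera_params("wrist")["mount"],3).tolist())
E
```

```text
pics
{'clock': 0.0, 'qpos': [-1.275, 0.418, -0.01, 1.614, 0.005, 1.111, -0.053], 'qd': [0.0, -0.001, -0.001, 0.0, -0.0, 0.001, 0.001], 'tau': [-0.001, -86.444, 0.678, -43.491, 0.019, 0.007, -0.0], 'position': [0.207, 0.589, 0.249], 'eef_rot': [[-0.944, 0.331, -0.0], [0.331, 0.944, -0.001], [-0.0, -0.001, -1.0]], 'ft_force': [-0.778, -0.431, 0.149], 'wrist_torque': [0.091, 0.065, 0.057], 'gripper_force': 0.0, 'gripper_width': 0.085}
scene [[394.8, 0.0, 282.6], [0.0, 394.8, 208.3], [0.0, 0.0, 1.0]] [[0.696, 0.53, -0.484, 1.065], [0.717, -0.528, 0.455, -0.517], [-0.014, -0.664, -0.748, 0.976], [0.0, 0.0, 0.0, 1.0]]
top [[447.3, 0.0, 283.4], [0.0, 447.3, 209.8], [0.0, 0.0, 1.0]] [[-0.014, -0.982, 0.186, 0.229], [-1.0, 0.015, 0.006, -0.007], [-0.009, -0.186, -0.982, 1.589], [0.0, 0.0, 0.0, 1.0]]
[[-0.002, -0.959, -0.282, 0.072], [1.0, -0.001, -0.001, 0.0], [0.0, -0.282, 0.959, -0.124], [0.0, 0.0, 0.0, 1.0]]
```

View pics/scene0.png

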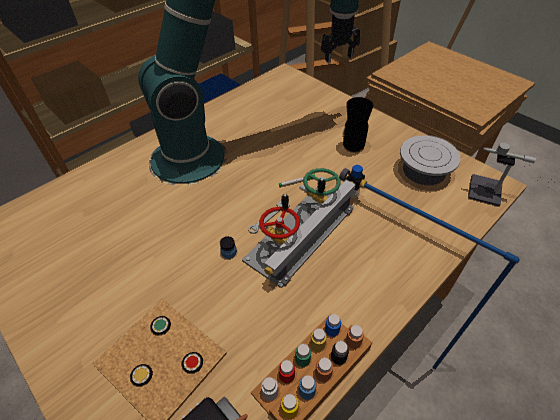

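View pics/top0.png

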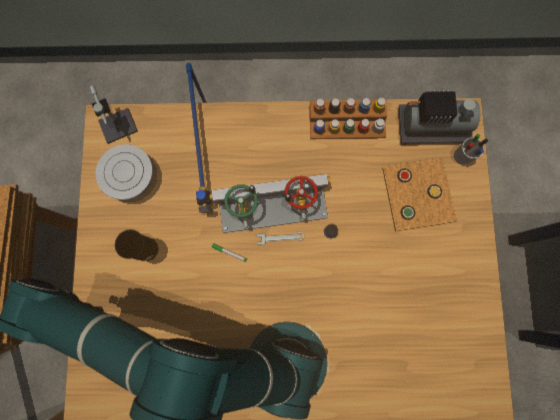

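The scene view shows the green wheel at about (321,182) with its black handle near (321,186), and the red wheel at (280,222). The top view shows the green wheel at (240,201) and the red at (301,192). Next I fit the rim and locate the handle.

```bash
cat > h.py <<'E'
import numpy as np, cv2
from workcell import sensors, imaging
def cloud(d,K,T):
    v,u=np.indices(d.shape); P=np.stack([(u-K[0,2])/K[0,0]*d,(v-K[1,2])/K[1,1]*d,d],-1)
    return P@T[:3,:3].T+T[:3,3]
def onplane(uv,K,T,z):
    r=np.c_[(uv[:,0]-K[0,2])/K[0,0],(uv[:,1]-K[1,2])/K[1,1],np.ones(len(uv))]@T[:3,:3].T
    return T[:3,3]+r*((z-T[2,3])/r[:,2])[:,None]
def circ(P):
    A=np.c_[2*P[:,:2],np.ones(len(P))]; s=np.linalg.lstsq(A,(P[:,:2]**2).sum(1),rcond=None)[0]
    return s[:2],np.sqrt(s[2]+s[0]**2+s[1]**2)
def green(p):
    h=cv2.cvtColor(p,cv2.COLOR_RGB2HSV); return (h[...,0]>50)&(h[...,0]<85)&(h[...,1]>90)&(h[...,2]>30)
E
python3 - <<'E'
from h import *
for n,roi in (("scene",(150,220,285,360)),("top",(170,235,205,275))):
    f=np.load(f"pics/{n}0.npz");p,d=f["p"],f["d"];c=imaging.camera_params(n);K,T=np.array(c["camera_matrix"]),np.array(c["pose"])
    W=cloud(d,K,T); m=np.zeros(d.shape,bool); a=roi; m[a[0]:a[1],a[2]:a[3]]=1
    g=m&green(p)&(W[...,2]>.13)&(W[...,2]<.18)&(d>0)
    uv=np.argwhere(g)[:,::-1]
    P=onplane(uv.astype(float),K,T,.153)
    c0,r=circ(P); 
    for _ in range(5):
        e=abs(np.hypot(*(P[:,:2]-c0).T)-.05)<.010; c0,r=circ(P[e])
    print(n,len(uv),e.sum(),"rim",c0,r,"z",np.median(W[g][:,2]),W[g][:,:2].min(0),W[g][:,:2].max(0))
    k=m&(p.max(-1)<60)&(W[...,2]>.165)&(W[...,2]<.22)&(d>0)&(np.hypot(W[...,0]-c0[0],W[...,1]-c0[1])<.075)
    Q=W[k]; print(" dark",k.sum(),np.median(Q,0) if len(Q) else 0,Q.min(0),Q.max(0),"px",np.argwhere(k)[:,::-1].mean(0))
    b=p[a[0]:a[1],a[2]:a[3],::-1]; cv2.imwrite(f"pics/{n}0c.png",cv2.resize(b,None,fx=7,fy=7,interpolation=cv2.INTER_CUBIC))
E
```

```text
scene 302 263 rim [0.53677212 0.13966953] 0.04958330262765998 z 0.1544908368096491 [0.48325591 0.08547234] [0.58995688 0.19129125]
 dark 76 [0.57070099 0.09621967 0.19037026] [0.55844204 0.09025802 0.16590588] [0.57667697 0.10877786 0.20733748] px [320.85526316 185.27631579]
top 24 21 rim [0.53535855 0.14171077] 0.04930130742455802 z 0.15644086020129144 [0.48558955 0.09091732] [0.5788345  0.18942588]
 dark 14 [0.55872755 0.10209217 0.19479246] [0.55636037 0.09574763 0.16880664] [0.56368482 0.11011449 0.20455045] px [251.57142857 190.35714286]
```

View pics/scene0c.png

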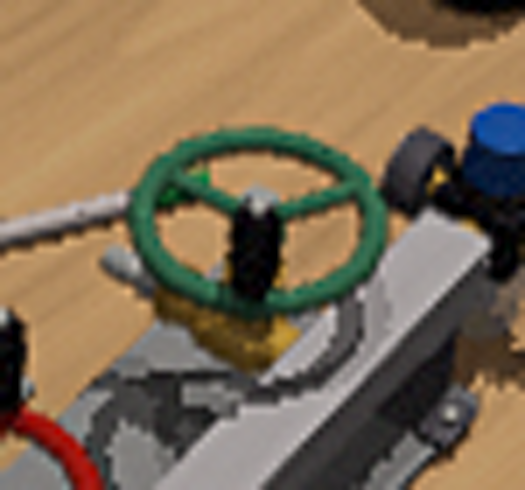

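The crop shows the green wheel with its black handle upright on the rim, on the side nearest the scene camera. That agrees with the measured hub at about (0.536, 0.140) and a handle angle of about -52°. Next I check the heights of nearby obstacles while raising the arm.

Run:
```python
from h import *
f=np.load("pics/scene0.npz");c=imaging.camera_params("scene");W=cloud(f["d"],np.array(c["camera_matrix"]),np.array(c["pose"]))
for nm,(a,b,x,y) in dict(vase=(95,155,340,375),pipe=(160,190,343,372),hose=(185,260,380,520),red=(190,245,255,302)).items():
    Q=W[a:b,x:y].reshape(-1,3);Q=Q[Q[:,2]>.05]; print(nm,np.percentile(Q,[2,50,98],axis=0).round(3).tolist())
```

```text
vase [[0.353, 0.445, 0.055], [0.406, 0.468, 0.142], [0.439, 0.533, 0.185]]
pipe [[0.523, 0.212, 0.071], [0.573, 0.265, 0.097], [0.62, 0.291, 0.135]]
hose [[0.664, -0.517, 0.076], [0.895, 0.314, 0.085], [1.065, 0.341, 0.976]]
red [[0.512, -0.111, 0.082], [0.568, -0.057, 0.152], [0.62, -0.006, 0.205]]
```

>>> drive_tool(translation=[[0,0,-20],[0,0,-30],[0,0,-30],[0,0,-20],[0,0,0]], angular=[[0,0,0],[0,0,0],[0,0,0],[0,0,0],[0,0,0]])

```text
clock: 0.6
position: [0.2074, 0.5904, 0.3527]
eef_rot: [[-0.943, 0.331, 0.001], [0.331, 0.943, 0.004], [0.0, 0.004, -1.0]]
ft_force: [0.6, 0.1, 0.1]
gripper_width: 0.0856
gripper_force: 0.0
```

>>> drive_tool(translation=[[-15,-2,0],[-29,-3.5,0],[-29,-3.5,0],[-29,-3.5,0],[-29,-3.5,0],[-29,-3.5,0],[-29,-3.5,0],[-29,-3.5,0],[-29,-3.5,0],[-29,-3.5,0],[-29,-3.5,0],[-29,-3.5,0]], angular=[[0,0,1.4],[0,0,2.8],[0,0,2.8],[0,0,2.8],[0,0,2.8],[0,0,2.8],[0,0,2.8],[0,0,2.8],[0,0,2.8],[0,0,2.8],[0,0,2.8],[0,0,2.8]])

```text
clock: 1.8
position: [0.4589, 0.3697, 0.3487]
eef_rot: [[-0.619, 0.786, -0.001], [0.786, 0.619, -0.002], [-0.001, -0.002, -1.0]]
ft_force: [0.7, 0.4, -0.5]
gripper_width: 0.0855
gripper_force: 0.0
```

>>> drive_tool(translation=[[-29,-3.5,0],[-29,-3.5,0],[-29,-3.5,0],[-29,-3.5,5],[-29,-3.5,10],[-29,-3.5,10],[-29,-3.5,10],[-15,-2,10],[0,0,5],[0,0,0],[0,0,0]], angular=[[0,0,2.8],[0,0,2.8],[0,0,2.8],[0,0,2.8],[0,0,2.8],[0,0,2.8],[0,0,2.8],[0,0,1.4],[0,0,0],[0,0,0],[0,0,0]])

```text
clock: 2.9
position: [0.5406, 0.1711, 0.2999]
eef_rot: [[-0.302, 0.953, -0.0], [0.953, 0.302, 0.0], [0.0, -0.0, -1.0]]
ft_force: [0.5, 0.2, 0.6]
gripper_width: 0.0855
gripper_force: 0.0
```

```bash
cat >> h.py <<'E'
def wrist(name=None):
    s=sensors.state(); p,d=imaging.get_image("wrist"); c=imaging.camera_params("wrist")
    T=np.eye(4); T[:3,:3]=s["eef_rot"]; T[:3,3]=s["position"]
    if name: cv2.imwrite(f"pics/{name}.png",p[:,:,::-1]); np.savez(f"pics/{name}.npz",p=p,d=d,T=T@np.array(c["mount"]),K=c["camera_matrix"])
    return s,p,d,np.array(c["camera_matrix"]),T@np.array(c["mount"])
E
python3 - <<'E'
from h import *
s,p,d,K,T=wrist("w1"); print(s["position"],np.round(s["eef_rot"],3).tolist(),s["qpos"])
W=cloud(d,K,T)
g=green(p)&(W[...,2]>.13)&(W[...,2]<.175)&(d>0)
P=onplane(np.argwhere(g)[:,::-1].astype(float),K,T,.151); c0=np.array([.5365,.14])
for _ in range(8):
    e=abs(np.hypot(*(P[:,:2]-c0).T)-.05)<.0095; c0,r=circ(P[e])
print("hub",c0,r,e.sum(),"zmax rim",np.percentile(W[g][:,2],[5,50,95]))
k=(p.max(-1)<60)&(W[...,2]>.165)&(W[...,2]<.22)&(d>0)&(np.hypot(W[...,0]-c0[0],W[...,1]-c0[1])<.075)
Q=W[k];print(k.sum(),np.median(Q,0),Q.min(0),Q.max(0),"px",np.argwhere(k)[:,::-1].mean(0))
E
```

```text
[0.54063205 0.17113037 0.29992694] [[-0.302, 0.953, -0.0], [0.953, 0.302, 0.0], [0.0, -0.0, -1.0]] [-0.67952719  0.28206868  0.39091511  1.71311235 -0.11569899  1.16936081
  0.04924396]
hub [0.53275753 0.14221531] 0.049332202067471964 4687 zmax rim [0.15281859 0.15538384 0.15720752]
855 [0.56084762 0.11005471 0.19534094] [0.55357685 0.09816263 0.16503697] [0.57147107 0.11392212 0.20799086] px [282.93450292 300.74152047]
```

View pics/w1.png

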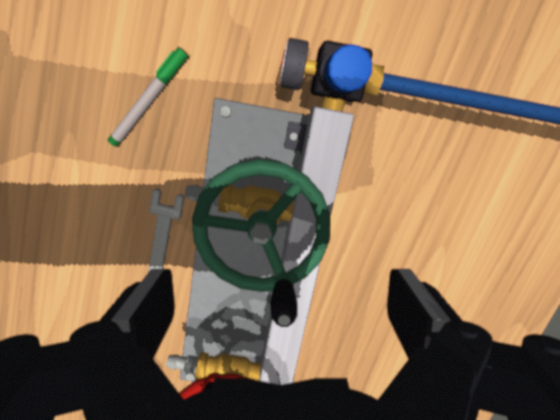

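The wrist view shows the wheel centred at (261,225) and the black handle from (285,285) at its base to (285,318) at its top, clear between the open fingers. I move above it and check once from there.

>>> drive_tool(translation=[[-12,0,0],[-20,0.5,0],[-20,0.5,0],[-20,0,0],[0,0,-10],[0,0,0],[0,0,0]], angular=[[0,0,0],[0,0,0],[0,0,0],[0,0,0],[0,0,0],[0,0,0],[0,0,0]], jaw=50, force=40)

```text
clock: 3.65
position: [0.5634, 0.1021, 0.3102]
eef_rot: [[-0.301, 0.954, 0.001], [0.954, 0.301, 0.0], [0.0, 0.001, -1.0]]
ft_force: [-0.2, 0.3, -0.5]
gripper_width: 0.05
gripper_force: 0.0
```

Run:
```python
from h import *
s,p,d,K,T=wrist("w2"); print(s["position"],s["gripper_width"],s["ft_force"])
W=cloud(d,K,T)
g=green(p)&(W[...,2]>.13)&(W[...,2]<.175)&(d>0)
P=onplane(np.argwhere(g)[:,::-1].astype(float),K,T,.151); c0=np.array([.533,.142])
for _ in range(8):
    e=abs(np.hypot(*(P[:,:2]-c0).T)-.05)<.0095; c0,r=circ(P[e])
print("hub",c0,r,e.sum())
k=(W[...,2]>.165)&(W[...,2]<.212)&(d>0)&(abs(np.hypot(W[...,0]-c0[0],W[...,1]-c0[1])-.05)<.02)&~green(p)
for a,b in ((.165,.18),(.18,.195),(.195,.204),(.204,.212)):
    Q=W[k&(W[...,2]>a)&(W[...,2]<=b)]; print(a,len(Q),Q.mean(0),Q.min(0),Q.max(0)) if len(Q) else 0
kk=k.astype(np.uint8); n,l,st,ce=cv2.connectedComponentsWithStats(kk); i=1+st[1:,4].argmax(); print(st[i],ce[i])
```

```text
[0.56342921 0.10214249 0.31022054] 0.04997451363455283 [-0.17600077  0.29408718 -0.48432524]
hub [0.53283065 0.14224831] 0.049310763685550416 5341
0.165 29 [0.56082683 0.11061759 0.17596068] [0.55563406 0.10686915 0.16878492] [0.57127652 0.11274231 0.17986196]
0.18 145 [0.56156271 0.11042341 0.18970271] [0.55369697 0.10134657 0.18015821] [0.57254246 0.11343189 0.19495211]
0.195 272 [0.56277098 0.10677296 0.20081364] [0.55449467 0.09443275 0.19504675] [0.57321985 0.11267405 0.20399804]
0.204 353 [0.56381279 0.10367976 0.2060092 ] [0.55690731 0.09577114 0.2040152 ] [0.57112879 0.11037902 0.20895105]
[268 189  29  36 799] [282.27534418 206.8698373 ]
```

View pics/w2.png

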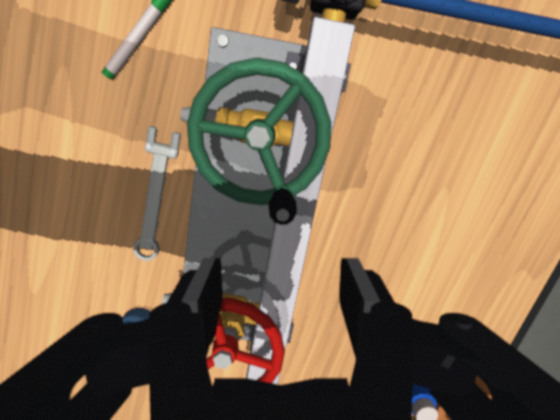

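The wrist view shows the handle top at (283,210) and the wheel centre at (260,133). The measured handle axis is (0.5636, 0.1033), 49.7 mm from the hub, and its top is at z ≈ 0.207, so it matches the given sizes. Now I descend and grip.

>>> drive_tool(translation=[[1,0,15],[0,0,20],[0,0,20],[0,0,20],[0,0,15],[0,0,12],[0,0,10],[0,0,8],[0,0,6],[0,0,0],[0,0,0]], angular=[[0,0,0],[0,0,0],[0,0,0],[0,0,0],[0,0,0],[0,0,0],[0,0,0],[0,0,0],[0,0,0],[0,0,0],[0,0,0]])

```text
clock: 4.8
position: [0.5633, 0.1025, 0.1843]
eef_rot: [[-0.3, 0.954, 0.0], [0.954, 0.3, 0.0], [-0.0, 0.0, -1.0]]
ft_force: [-0.7, -0.0, 0.6]
gripper_width: 0.0499
gripper_force: 0.0
```

>>> drive_tool(translation=[[0,0,0],[0,0,0],[0,0,0],[0,0,0],[0,0,0],[0,0,0],[0,0,0],[0,0,0]], angular=[[0,0,0],[0,0,0],[0,0,0],[0,0,0],[0,0,0],[0,0,0],[0,0,0],[0,0,0]], jaw=5, force=40)

```text
clock: 5.6
position: [0.5634, 0.1025, 0.1845]
eef_rot: [[-0.3, 0.954, 0.001], [0.954, 0.3, 0.0], [-0.0, 0.001, -1.0]]
ft_force: [-1.1, -0.2, 6.4]
gripper_width: 0.0181
gripper_force: 38.9
```

```bash
cat >> h.py <<'E'
HUB=np.array([.5328,.1422])
def ang(p,hub=HUB): v=np.array(p[:2])-hub; return np.degrees(np.arctan2(v[1],v[0])),1e3*np.hypot(*v)
def plan(a0,step,n,hub=HUB,r=.050,start=None):
    s=sensors.state(); R=np.array(s["eef_rot"]); a=np.radians(a0+step*np.arange(n+1))
    P=np.c_[hub[0]+r*np.cos(a),hub[1]+r*np.sin(a),np.zeros(n+1)]
    if start is not None: P[0,:2]=start
    T=np.round(np.diff(P,axis=0)@R*1e3,1); T[:,2]=0; print([[float(x) for x in t] for t in T])
E
python3 -c "
from h import *
s=sensors.state();print(ang(s['position']))
plan(ang(s['position'])[0],-8,12)"
```

```text
(np.float64(-52.356231287754476), np.float64(50.120589208936025))
[[-1.9, -6.7, 0.0], [-1.0, -6.9, 0.0], [-0.0, -7.0, 0.0], [0.9, -6.9, 0.0], [1.9, -6.7, 0.0], [2.8, -6.4, 0.0], [3.7, -5.9, 0.0], [4.5, -5.4, 0.0], [5.2, -4.7, 0.0], [5.8, -3.9, 0.0], [6.3, -3.1, 0.0], [6.6, -2.2, 0.0]]
```

>>> drive_tool(translation=[[-1.9,-6.7,0.0],[-1.0,-6.9,0.0],[0.0,-7.0,0.0],[0.9,-6.9,0.0],[1.9,-6.7,0.0],[2.8,-6.4,0.0],[3.7,-5.9,0.0],[4.5,-5.4,0.0],[5.2,-4.7,0.0],[5.8,-3.9,0.0],[6.3,-3.1,0.0],[0,0,0]], angular=[[0,0,0],[0,0,0],[0,0,0],[0,0,0],[0,0,0],[0,0,0],[0,0,0],[0,0,0],[0,0,0],[0,0,0],[0,0,0],[0,0,0]])

```text
clock: 6.8
position: [0.4942, 0.1115, 0.1845]
eef_rot: [[-0.301, 0.954, 0.002], [0.954, 0.301, 0.001], [0.0, 0.002, -1.0]]
ft_force: [5.1, 6.5, 3.0]
gripper_width: 0.0179
gripper_force: 39.2
```

```bash
python3 -c "
from h import *
s=sensors.state();print(ang(s['position']),s['position'],s['ft_force'],s['gripper_width'],s['wrist_torque'])
plan(-52.36-88,-3,24)"
```

```text
(np.float64(-141.55029106985367), np.float64(49.34181129699388)) [0.49415775 0.11151791 0.18452431] [5.06720471 6.50607029 3.01085393] 0.01787567834446245 [ 1.30059312 -0.98290629  0.04968853]
[[2.4, -0.9, 0.0], [2.5, -0.8, 0.0], [2.5, -0.7, 0.0], [2.6, -0.5, 0.0], [2.6, -0.4, 0.0], [2.6, -0.3, 0.0], [2.6, -0.1, 0.0], [2.6, 0.0, 0.0], [2.6, 0.2, 0.0], [2.6, 0.3, 0.0], [2.6, 0.4, 0.0], [2.6, 0.6, 0.0], [2.5, 0.7, 0.0], [2.5, 0.8, 0.0], [2.4, 1.0, 0.0], [2.4, 1.1, 0.0], [2.3, 1.2, 0.0], [2.3, 1.3, 0.0], [2.2, 1.4, 0.0], [2.1, 1.6, 0.0], [2.0, 1.7, 0.0], [1.9, 1.8, 0.0], [1.8, 1.9, 0.0], [1.7, 2.0, 0.0]]
```

Radial force is about 8 N for roughly 0.7 mm of mismatch, so the arm is stiff. I'll feel for the seat in short 15° steps at a light 20 N grip, with the pads tangential so that they slip before the force gets high.

>>> drive_tool(translation=[[2.6,-0.6,0.0],[2.6,-0.5,0.0],[2.6,-0.4,0.0],[2.6,-0.2,0.0],[2.6,-0.1,0.0],[0,0.5,0]], angular=[[0,0,0],[0,0,0],[0,0,0],[0,0,0],[0,0,0],[0,0,0]], force=20)

```text
clock: 7.4
position: [0.4882, 0.122, 0.1843]
eef_rot: [[-0.3, 0.954, -0.001], [0.954, 0.3, -0.0], [-0.0, -0.001, -1.0]]
ft_force: [-9.6, -2.9, 17.4]
gripper_width: 0.0182
gripper_force: 40.6
```

```bash
cat >> h.py <<'E'
def st():
    s=sensors.state(); a,r=ang(s['position']); f=np.array(s['ft_force']); t=np.radians(a); R=np.array(s["eef_rot"])
    print("ang",round(a,2),"r",round(r,2),"Fr",round(f[0]*np.cos(t)+f[1]*np.sin(t),1),"Fccw",round(-f[0]*np.sin(t)+f[1]*np.cos(t),1),"toolx",round(np.degrees(np.arctan2(R[1,0],R[0,0])),1),"q7",round(s["qpos"][6],2),"w",s["gripper_width"],"t",s["clock"],s["position"])
E
python3 -c "
from h import *
st(); print(sensors.state()['qpos'])"
```

```text
ang -155.69 r 48.99 Fr 9.9 Fccw -1.3 toolx 107.4 q7 0.13 w 0.01816903598638561 t 7.4 [0.48815131 0.12203024 0.18429376]
[-0.64230508  0.29606825  0.39499874  1.9870797  -0.14532735  0.88646528
  0.13385543]
```

```bash
cat >> h.py <<'E'
HUB=np.array([.5335,.1430])
def nxt(step,n,rot=0,hub=HUB,r=.050,k=9.):
    s=sensors.state(); a0=ang(s["position"],hub)[0]; R=np.array(s["eef_rot"]); f=np.array(s["ft_force"])
    cmd=np.array(s["position"])[:2]-f[:2]/k/1e3; psi=np.arctan2(R[1,0],R[0,0]); out=[]
    for i in range(1,n+1):
        a=np.radians(a0+step*i); t=hub+r*np.array([np.cos(a),np.sin(a)]); d=(t-cmd)*1e3; cmd=t
        c,q=np.cos(psi),np.sin(psi); out.append([round(float(c*d[0]+q*d[1]),1),round(float(q*d[0]-c*d[1]),1),0]); psi-=np.radians(rot)
    print(out)
E
python3 -c "
from h import *
nxt(-3,5)"
```

```text
[[2.6, -1.4, 0], [2.6, -0.1, 0], [2.6, 0.0, 0], [2.6, 0.1, 0], [2.6, 0.3, 0]]
```

>>> drive_tool(translation=[[2.6,-1.4,0],[2.6,-0.1,0],[2.6,0.0,0],[2.6,0.1,0],[2.6,0.3,0]], angular=[[0,0,0],[0,0,0],[0,0,0],[0,0,0],[0,0,0]], jaw=5, force=20)

```text
clock: 7.9
position: [0.4842, 0.1341, 0.1844]
eef_rot: [[-0.299, 0.954, 0.001], [0.954, 0.299, -0.0], [-0.0, 0.001, -1.0]]
ft_force: [2.2, -2.0, 7.8]
gripper_width: 0.018
gripper_force: 39.6
```

```bash
python3 -c "
from h import *
st();print(ang(sensors.state()['position']));nxt(-3,5,3)"
```

```text
ang -170.56 r 49.29 Fr -1.9 Fccw 2.4 toolx 107.4 q7 0.1 w 0.018045380561183492 t 7.9 [0.48417707 0.1341179  0.184416  ]
(np.float64(-170.56258139562698), np.float64(49.290057583073775))
[[2.3, 0.7, 0], [2.6, 0.4, 0], [2.6, 0.4, 0], [2.6, 0.4, 0], [2.6, 0.4, 0]]
```

>>> drive_tool(translation=[[2.5,0.5,0],[2.6,0.4,0],[2.6,0.4,0],[2.6,0.4,0]], angular=[[0,0,4],[0,0,4],[0,0,4],[0,0,4]], jaw=12, force=20)

```text
clock: 8.3
position: [0.4837, 0.1445, 0.1844]
eef_rot: [[-0.022, 1.0, 0.001], [1.0, 0.022, -0.0], [-0.0, 0.001, -1.0]]
ft_force: [1.1, -2.8, 8.5]
gripper_width: 0.0178
gripper_force: 39.7
```

```bash
python3 -c "
from h import *
st();nxt(-3,5,3,r=.0495)"
```

```text
ang 177.33 r 49.13 Fr -1.3 Fccw 2.7 toolx 91.3 q7 -0.18 w 0.017844184924755355 t 8.3 [0.48372147 0.14448514 0.18439689]
[[2.3, 0.6, 0], [2.6, 0.2, 0], [2.6, 0.2, 0], [2.6, 0.2, 0], [2.6, 0.2, 0]]
```

>>> drive_tool(translation=[[2.4,0.5,0],[2.6,0.2,0],[2.6,0.2,0],[2.6,0.2,0]], angular=[[0,0,4],[0,0,4],[0,0,4],[0,0,4]])

```text
clock: 8.7
position: [0.4854, 0.1546, 0.1844]
eef_rot: [[0.254, 0.967, 0.0], [0.967, -0.254, -0.0], [-0.0, 0.0, -1.0]]
ft_force: [-2.2, -1.5, 11.2]
gripper_width: 0.0182
gripper_force: 40.0
```

```bash
python3 -c "
from h import *
st();nxt(-3,4,3,r=.0495)"
```

```text
ang 165.35 r 48.97 Fr 1.8 Fccw 2.0 toolx 75.3 q7 -0.45 w 0.018228244748453668 t 8.7 [0.48542712 0.15458488 0.18436904]
[[2.4, -0.2, 0], [2.6, 0.0, 0], [2.6, 0.0, 0], [2.6, 0.0, 0]]
```

>>> drive_tool(translation=[[2.6,0.1,0],[2.6,0.1,0],[2.6,0.1,0],[2.6,0.1,0]], angular=[[0,0,3],[0,0,3],[0,0,3],[0,0,3]])

```text
clock: 9.1
position: [0.4892, 0.1643, 0.1844]
eef_rot: [[0.449, 0.893, 0.0], [0.893, -0.449, -0.0], [0.0, 0.0, -1.0]]
ft_force: [-0.8, -2.2, 10.3]
gripper_width: 0.0179
gripper_force: 40.1
```

```bash
python3 -c "
from h import *
st();nxt(-3,4,3,r=.049)"
```

```text
ang 153.1 r 48.93 Fr -0.3 Fccw 2.3 toolx 63.3 q7 -0.65 w 0.01794858813295293 t 9.1 [0.48916121 0.16433541 0.18439942]
[[2.3, 0.3, 0], [2.6, 0.0, 0], [2.6, 0.0, 0], [2.6, 0.0, 0]]
```

>>> drive_tool(translation=[[2.5,0.1,0],[2.6,0.1,0],[2.6,0.1,0],[2.6,0.1,0],[2.6,0.1,0]], angular=[[0,0,3],[0,0,3],[0,0,3],[0,0,3],[0,0,3]])

```text
clock: 9.6
position: [0.4964, 0.175, 0.1844]
eef_rot: [[0.665, 0.747, -0.0], [0.747, -0.665, 0.0], [-0.0, -0.0, -1.0]]
ft_force: [-1.4, -0.9, 11.6]
gripper_width: 0.0178
gripper_force: 40.2
```

```bash
python3 -c "
from h import *
st();nxt(-3,4,3,r=.049)"
```

```text
ang 137.93 r 48.99 Fr 0.4 Fccw 1.6 toolx 48.3 q7 -0.9 w 0.017755814747516984 t 9.6 [0.49643392 0.17502756 0.18437983]
[[2.4, -0.0, 0], [2.6, 0.0, 0], [2.6, 0.0, 0], [2.6, 0.0, 0]]
```

>>> drive_tool(translation=[[2.6,0.1,0],[2.6,0.1,0],[2.6,0.1,0],[2.6,0.1,0],[2.6,0.1,0]], angular=[[0,0,3],[0,0,3],[0,0,3],[0,0,3],[0,0,3]])

```text
clock: 10.1
position: [0.5063, 0.1835, 0.1844]
eef_rot: [[0.836, 0.549, -0.0], [0.549, -0.836, 0.0], [-0.0, -0.0, -1.0]]
ft_force: [-2.5, -0.3, 10.9]
gripper_width: 0.018
gripper_force: 40.2
```

```bash
python3 -c "
from h import *
st()"
```

```text
ang 122.65 r 49.1 Fr 1.1 Fccw 2.2 toolx 33.3 q7 -1.14 w 0.017981058845556848 t 10.1 [0.50630736 0.18353808 0.18438152]
```

>>> drive_tool(translation=[[2.6,0.0,0],[2.6,0.1,0],[2.6,0.1,0],[2.6,0.1,0],[2.6,0.1,0]], angular=[[0,0,3],[0,0,3],[0,0,3],[0,0,3],[0,0,3]])

```text
clock: 10.6
position: [0.518, 0.1892, 0.1844]
eef_rot: [[0.949, 0.314, -0.0], [0.314, -0.949, 0.0], [-0.0, -0.0, -1.0]]
ft_force: [-2.6, -0.1, 10.8]
gripper_width: 0.0179
gripper_force: 40.2
```

```bash
python3 -c "
from h import *
st()"
```

```text
ang 107.44 r 49.27 Fr 0.6 Fccw 2.5 toolx 18.3 q7 -1.36 w 0.01793891923783034 t 10.6 [0.51803006 0.1892089  0.18438341]
```

>>> drive_tool(translation=[[2.6,0.0,0],[2.6,0.1,0],[2.6,0.1,0],[2.6,0.1,0],[2.6,0.1,0]], angular=[[0,0,3],[0,0,3],[0,0,3],[0,0,3],[0,0,3]])

```text
clock: 11.1
position: [0.5308, 0.1917, 0.1844]
eef_rot: [[0.998, 0.058, -0.0], [0.058, -0.998, 0.001], [-0.0, -0.001, -1.0]]
ft_force: [-2.6, 1.0, 11.0]
gripper_width: 0.018
gripper_force: 40.2
```

```bash
python3 -c "
from h import *
st()"
```

```text
ang 92.29 r 49.51 Fr 1.1 Fccw 2.6 toolx 3.3 q7 -1.58 w 0.017969608843302017 t 11.1 [0.53081875 0.1916705  0.18441642]
```

>>> drive_tool(translation=[[2.6,0.0,0],[2.6,0.0,0],[2.6,0.1,0],[2.6,0.1,0],[2.6,0.1,0]], angular=[[0,0,3],[0,0,3],[0,0,3],[0,0,3],[0,0,3]])

```text
clock: 11.6
position: [0.5437, 0.1908, 0.1844]
eef_rot: [[0.979, -0.202, -0.0], [-0.202, -0.979, 0.001], [-0.0, -0.001, -1.0]]
ft_force: [-1.0, 1.8, 10.9]
gripper_width: 0.0182
gripper_force: 40.2
```

```bash
sed -i 's/^HUB=.*/HUB=np.array([.5345,.1425])/' h.py; sed -i 's/hub=HUB/hub=HUB/' h.py; python3 -c "
from h import *
st()"
```

```text
ang 79.18 r 49.16 Fr 1.6 Fccw 1.3 toolx -11.7 q7 -1.79 w 0.018231434751436352 t 11.6 [0.54373173 0.19078971 0.18440353]
```

>>> drive_tool(translation=[[2.6,-0.1,0],[2.6,0.0,0],[2.6,0.1,0],[2.6,0.1,0],[2.6,0.1,0]], angular=[[0,0,3],[0,0,3],[0,0,3],[0,0,3],[0,0,3]])

```text
clock: 12.1
position: [0.556, 0.1865, 0.1844]
eef_rot: [[0.893, -0.449, -0.0], [-0.449, -0.893, 0.0], [-0.0, -0.0, -1.0]]
ft_force: [-1.7, 0.8, 10.7]
gripper_width: 0.018
gripper_force: 40.2
```

```bash
python3 -c "
from h import *
st()"
```

```text
ang 63.93 r 49.03 Fr 0.0 Fccw 1.9 toolx -26.7 q7 -2.0 w 0.018021182509913757 t 12.1 [0.55604442 0.18654357 0.18442153]
```

>>> drive_tool(translation=[[2.6,0.0,0],[2.6,0.1,0],[2.6,0.1,0],[2.6,0.1,0],[2.6,0.1,0]], angular=[[0,0,3],[0,0,3],[0,0,3],[0,0,3],[0,0,3]])

```text
clock: 12.6
position: [0.5667, 0.1793, 0.1844]
eef_rot: [[0.747, -0.665, 0.0], [-0.665, -0.747, 0.001], [-0.0, -0.0, -1.0]]
ft_force: [-0.9, 1.2, 10.6]
gripper_width: 0.0182
gripper_force: 40.1
```

```bash
python3 -c "
from h import *
st()"
```

```text
ang 48.8 r 48.96 Fr 0.3 Fccw 1.4 toolx -41.7 q7 -2.21 w 0.018212918545333835 t 12.6 [0.56674772 0.17934054 0.18441732]
```

>>> drive_tool(translation=[[2.6,0.0,0],[2.6,0.1,0],[2.6,0.1,0],[2.6,0.1,0],[2.6,0.1,0]], angular=[[0,0,3],[0,0,3],[0,0,3],[0,0,3],[0,0,3]])

```text
clock: 13.1
position: [0.5753, 0.1696, 0.1844]
eef_rot: [[0.549, -0.836, 0.0], [-0.836, -0.549, 0.001], [-0.0, -0.001, -1.0]]
ft_force: [-0.9, 1.7, 10.3]
gripper_width: 0.0179
gripper_force: 40.1
```

```bash
python3 -c "
from h import *
st()
P=np.array([[.48372,.14449],[.48543,.15458],[.48916,.16434],[.49643,.17503],[.50631,.18354],[.51803,.18921],[.53082,.19167],[.54373,.19079],[.55604,.18654],[.56675,.17934]])
c,r=circ(P);print(c,r,np.hypot(*(P-c).T)-r)"
```

```text
ang 33.6 r 48.98 Fr 0.2 Fccw 1.9 toolx -56.7 q7 -2.41 w 0.017940924738763287 t 13.1 [0.57529828 0.16960296 0.18443288]
[0.53378723 0.14165947] 0.050091826070380124 [ 5.53516261e-05 -3.82372617e-05 -3.19018207e-05 -3.62021262e-07
 -2.13868234e-06  1.51670112e-06  6.65032186e-06  3.46881041e-05
  2.56013493e-06 -2.82029635e-05]
```

>>> drive_tool(translation=[[2.6,0.1,0],[2.6,0.1,0],[2.6,0.1,0],[2.6,0.1,0],[2.6,0.1,0]], angular=[[0,0,3],[0,0,3],[0,0,3],[0,0,3],[0,0,3]])

```text
clock: 13.6
position: [0.581, 0.158, 0.1845]
eef_rot: [[0.314, -0.949, 0.001], [-0.949, -0.314, 0.001], [-0.001, -0.001, -1.0]]
ft_force: [2.6, 2.7, 8.7]
gripper_width: 0.0178
gripper_force: 40.0
```

```bash
sed -i 's/^HUB=.*/HUB=np.array([.53379,.14166])/' h.py; python3 -c "
from h import *
st()"
```

```text
ang 19.03 r 49.97 Fr 3.4 Fccw 1.7 toolx -71.7 q7 -2.61 w 0.017751116366452928 t 13.6 [0.58102759 0.15795311 0.18448636]
```

>>> drive_tool(translation=[[0,0,0],[0,0,0],[0,0,0],[0,0,0],[0,0,0],[0,0,0],[0,0,0],[0,0,0],[0,0,0],[0,0,0],[0,0,0]], angular=[[0,0,-3],[0,0,-8.5],[0,0,-8.5],[0,0,-8.5],[0,0,-8.5],[0,0,-8.5],[0,0,-8.5],[0,0,-8.5],[0,0,-8.5],[0,0,-8.5],[0,0,-8.5]])

```text
clock: 14.7
position: [0.5816, 0.1585, 0.1846]
eef_rot: [[0.957, 0.289, 0.003], [0.289, -0.957, 0.001], [0.003, -0.0, -1.0]]
ft_force: [8.0, 4.2, 1.6]
gripper_width: 0.0182
gripper_force: 39.3
```

>>> drive_tool(translation=[[0,0,0],[0,0,0],[0,0,0],[0,0,0],[0,0,0],[0,0,0],[0,0,0],[0,0,0],[0,0,0],[0,0,0],[0,0,0],[0,0,0]], angular=[[0,0,-8.5],[0,0,-8.5],[0,0,-8.5],[0,0,-8.5],[0,0,-8.5],[0,0,-8.5],[0,0,-8.5],[0,0,-8.5],[0,0,-8.5],[0,0,-8.5],[0,0,-7],[0,0,0]])

```text
clock: 15.9
position: [0.581, 0.1579, 0.1845]
eef_rot: [[-0.321, 0.947, 0.001], [0.947, 0.321, 0.001], [0.0, 0.001, -1.0]]
ft_force: [2.7, 2.5, 7.1]
gripper_width: 0.0183
gripper_force: 39.7
```

```bash
python3 -c "
from h import *
st();nxt(-3,5,3,r=.0501)"
```

```text
ang 19.03 r 49.96 Fr 3.3 Fccw 1.5 toolx 108.7 q7 0.14 w 0.018299009844736862 t 15.9 [0.58102256 0.15794927 0.18450051]
[[-2.5, 0.5, 0], [-2.6, -0.1, 0], [-2.6, -0.1, 0], [-2.6, -0.1, 0], [-2.6, -0.1, 0]]
```

>>> drive_tool(translation=[[-2.5,0.3,0],[-2.6,-0.1,0],[-2.6,-0.1,0],[-2.6,-0.1,0],[-2.6,-0.1,0]], angular=[[0,0,3],[0,0,3],[0,0,3],[0,0,3],[0,0,3]])

```text
clock: 16.4
position: [0.5833, 0.1483, 0.1845]
eef_rot: [[-0.06, 0.998, 0.001], [0.998, 0.06, 0.004], [0.004, 0.001, -1.0]]
ft_force: [1.7, 25.9, 4.8]
gripper_width: 0.0181
gripper_force: 39.7
```

```bash
python3 -c "
from h import *
st()"
```

```text
ang 7.62 r 49.98 Fr 5.1 Fccw 25.5 toolx 93.5 q7 -0.08 w 0.018075135077511285 t 16.4 [0.58333237 0.14828409 0.18454009]
```

Hard stop: tangential force jumped from 2 N to 25 N after about 300° clockwise. I relax the push to read the seat angle at light contact.

>>> drive_tool(translation=[[0,0,0],[1.2,0,0],[1.2,0,0],[0,0,0]], angular=[[0,0,0],[0,0,0],[0,0,0],[0,0,0]])

```text
clock: 16.8
position: [0.5833, 0.1488, 0.1845]
eef_rot: [[-0.061, 0.998, 0.001], [0.998, 0.061, 0.001], [0.001, 0.001, -1.0]]
ft_force: [1.3, 8.1, 7.3]
gripper_width: 0.0184
gripper_force: 39.7
```

```bash
python3 -c "
from h import *
st();nxt(8,12,r=.0501)"
```

```text
ang 8.24 r 50.03 Fr 2.4 Fccw 7.9 toolx 93.5 q7 -0.09 w 0.018372865500915547 t 16.8 [0.58330654 0.1488347  0.18449076]
[[7.8, -0.8, 0], [6.7, -2.0, 0], [6.3, -2.9, 0], [5.9, -3.8, 0], [5.3, -4.6, 0], [4.6, -5.3, 0], [3.8, -5.8, 0], [3.0, -6.3, 0], [2.1, -6.7, 0], [1.1, -6.9, 0], [0.2, -7.0, 0], [-0.8, -6.9, 0]]
```

```bash
python3 -c "
from h import *
p,d=imaging.get_image('scene'); np.savez('pics/seat.npz',p=p,d=d)"
```

>>> drive_tool(translation=[[4.0,-0.4,0],[3.8,-0.4,0],[6.7,-2.0,0],[6.3,-2.9,0],[5.9,-3.8,0],[5.3,-4.6,0],[4.6,-5.3,0],[3.8,-5.8,0],[3.0,-6.3,0],[2.1,-6.7,0],[1.1,-6.9,0],[0.2,-7.0,0]], angular=[[0,0,0],[0,0,0],[0,0,0],[0,0,0],[0,0,0],[0,0,0],[0,0,0],[0,0,0],[0,0,0],[0,0,0],[0,0,0],[0,0,0]], force=40)

```text
clock: 18.05
position: [0.5283, 0.1923, 0.1845]
eef_rot: [[-0.061, 0.998, 0.001], [0.998, 0.061, 0.001], [0.001, 0.001, -1.0]]
ft_force: [1.0, 5.0, 6.2]
gripper_width: 0.0181
gripper_force: 39.7
```

```bash
python3 -c "
from h import *
st();nxt(8,12,r=.0501)"
```

```text
ang 96.18 r 50.92 Fr 4.9 Fccw -1.5 toolx 93.5 q7 -0.2 w 0.01809307853860064 t 18.05 [0.52830513 0.19228339 0.18447128]
[[-1.1, -6.8, 0], [-1.8, -6.8, 0], [-2.7, -6.4, 0], [-3.6, -6.0, 0], [-4.4, -5.5, 0], [-5.1, -4.8, 0], [-5.7, -4.0, 0], [-6.2, -3.2, 0], [-6.6, -2.3, 0], [-6.9, -1.4, 0], [-7.0, -0.4, 0], [-7.0, 0.6, 0]]
```

```bash
sed -i 's/^HUB=.*/HUB=np.array([.5338,.1429])/' h.py; python3 -c "
from h import *
st();nxt(8,12)"
```

```text
ang 96.35 r 49.69 Fr 4.8 Fccw -1.5 toolx 93.5 q7 -0.2 w 0.01809307853860064 t 18.05 [0.52830513 0.19228339 0.18447128]
[[0.0, -6.8, 0], [-1.8, -6.7, 0], [-2.7, -6.4, 0], [-3.6, -6.0, 0], [-4.4, -5.4, 0], [-5.1, -4.8, 0], [-5.7, -4.0, 0], [-6.2, -3.2, 0], [-6.6, -2.3, 0], [-6.8, -1.3, 0], [-7.0, -0.4, 0], [-7.0, 0.6, 0]]
```

>>> drive_tool(translation=[[0.0,-6.8,0],[-1.8,-6.7,0],[-2.7,-6.4,0],[-3.6,-6.0,0],[-4.4,-5.4,0],[-5.1,-4.8,0],[-5.7,-4.0,0],[-6.2,-3.2,0],[-6.6,-2.3,0],[-6.8,-1.3,0],[-7.0,-0.4,0],[-7.0,0.6,0]], angular=[[0,0,0],[0,0,0],[0,0,0],[0,0,0],[0,0,0],[0,0,0],[0,0,0],[0,0,0],[0,0,0],[0,0,0],[0,0,0],[0,0,0]])

```text
clock: 19.25
position: [0.485, 0.1315, 0.1844]
eef_rot: [[-0.06, 0.998, 0.0], [0.998, 0.06, 0.0], [0.0, 0.0, -1.0]]
ft_force: [-0.7, 2.8, 8.8]
gripper_width: 0.0179
gripper_force: 40.0
```

```bash
python3 -c "
from h import *
st();nxt(8,12)"
```

```text
ang -166.88 r 50.14 Fr 0.1 Fccw -2.9 toolx 93.5 q7 -0.14 w 0.01789906899709573 t 19.25 [0.48496467 0.13151879 0.18439228]
[[-6.4, 1.7, 0], [-6.5, 2.6, 0], [-6.1, 3.5, 0], [-5.5, 4.3, 0], [-4.9, 5.0, 0], [-4.1, 5.6, 0], [-3.3, 6.1, 0], [-2.4, 6.5, 0], [-1.5, 6.8, 0], [-0.5, 7.0, 0], [0.4, 7.0, 0], [1.4, 6.8, 0]]
```

Low radial force, only the 2–3 N drag. I carry on.

>>> drive_tool(translation=[[-6.4,1.7,0],[-6.5,2.6,0],[-6.1,3.5,0],[-5.5,4.3,0],[-4.9,5.0,0],[-4.1,5.6,0],[-3.3,6.1,0],[-2.4,6.5,0],[-1.5,6.8,0],[-0.5,7.0,0],[0.4,7.0,0],[1.4,6.8,0]], angular=[[0,0,0],[0,0,0],[0,0,0],[0,0,0],[0,0,0],[0,0,0],[0,0,0],[0,0,0],[0,0,0],[0,0,0],[0,0,0],[0,0,0]])

```text
clock: 20.45
position: [0.5505, 0.0955, 0.1844]
eef_rot: [[-0.059, 0.998, -0.0], [0.998, 0.059, -0.0], [-0.0, -0.0, -1.0]]
ft_force: [-2.4, -0.5, 11.4]
gripper_width: 0.0181
gripper_force: 40.2
```

```bash
python3 -c "
from h import *
st();nxt(8,12)"
```

```text
ang -70.57 r 50.24 Fr -0.3 Fccw -2.4 toolx 93.4 q7 -0.01 w 0.01811351021691003 t 20.45 [0.55051407 0.0955233  0.18440117]
[[2.6, 6.2, 0], [3.3, 6.2, 0], [4.1, 5.6, 0], [4.8, 5.0, 0], [5.5, 4.3, 0], [6.0, 3.5, 0], [6.5, 2.6, 0], [6.8, 1.7, 0], [6.9, 0.7, 0], [7.0, -0.2, 0], [6.9, -1.2, 0], [6.6, -2.2, 0]]
```

>>> drive_tool(translation=[[2.6,6.2,0],[3.3,6.2,0],[4.1,5.6,0],[4.8,5.0,0],[5.5,4.3,0],[6.0,3.5,0],[6.5,2.6,0],[6.8,1.7,0],[6.9,0.7,0],[7.0,-0.2,0],[6.9,-1.2,0],[6.6,-2.2,0]], angular=[[0,0,0],[0,0,0],[0,0,0],[0,0,0],[0,0,0],[0,0,0],[0,0,0],[0,0,0],[0,0,0],[0,0,0],[0,0,0],[0,0,0]])

```text
clock: 21.65
position: [0.5787, 0.1645, 0.1845]
eef_rot: [[-0.06, 0.998, 0.001], [0.998, 0.06, -0.0], [-0.001, 0.001, -1.0]]
ft_force: [0.7, -2.7, 8.3]
gripper_width: 0.0184
gripper_force: 40.1
```

```bash
python3 -c "
from h import *
st();nxt(8,12)"
```

```text
ang 25.69 r 49.86 Fr -0.6 Fccw -2.8 toolx 93.4 q7 -0.11 w 0.018415924321933768 t 21.65 [0.57873275 0.1645149  0.18446032]
[[6.0, -2.9, 0], [5.8, -3.9, 0], [5.2, -4.7, 0], [4.5, -5.4, 0], [3.7, -5.9, 0], [2.8, -6.4, 0], [1.9, -6.7, 0], [0.9, -6.9, 0], [-0.0, -7.0, 0], [-1.0, -6.9, 0], [-2.0, -6.7, 0], [-2.9, -6.4, 0]]
```

>>> drive_tool(translation=[[6.0,-2.9,0],[5.8,-3.9,0],[5.2,-4.7,0],[4.5,-5.4,0],[3.7,-5.9,0],[2.8,-6.4,0],[1.9,-6.7,0],[0.9,-6.9,0],[0.0,-7.0,0],[-1.0,-6.9,0],[-2.0,-6.7,0],[-2.9,-6.4,0]], angular=[[0,0,0],[0,0,0],[0,0,0],[0,0,0],[0,0,0],[0,0,0],[0,0,0],[0,0,0],[0,0,0],[0,0,0],[0,0,0],[0,0,0]])

```text
clock: 22.85
position: [0.5074, 0.1853, 0.1844]
eef_rot: [[-0.06, 0.998, 0.001], [0.998, 0.06, 0.0], [0.0, 0.001, -1.0]]
ft_force: [2.7, -1.9, 6.7]
gripper_width: 0.0178
gripper_force: 40.0
```

```bash
python3 -c "
from h import *
st();nxt(8,12)"
```

```text
ang 121.94 r 49.95 Fr -3.1 Fccw -1.3 toolx 93.4 q7 -0.21 w 0.01780051847935359 t 22.85 [0.50737606 0.18528724 0.18442997]
[[-3.9, -5.6, 0], [-4.5, -5.3, 0], [-5.2, -4.6, 0], [-5.8, -3.9, 0], [-6.3, -3.0, 0], [-6.7, -2.1, 0], [-6.9, -1.2, 0], [-7.0, -0.2, 0], [-6.9, 0.8, 0], [-6.8, 1.7, 0], [-6.4, 2.7, 0], [-6.0, 3.5, 0]]
```

>>> drive_tool(translation=[[-3.9,-5.6,0],[-4.5,-5.3,0],[-5.2,-4.6,0],[-5.8,-3.9,0],[-6.3,-3.0,0],[-6.7,-2.1,0],[-6.9,-1.2,0],[-7.0,-0.2,0],[-6.9,0.8,0],[-6.8,1.7,0],[-6.4,2.7,0],[-6.0,3.5,0]], angular=[[0,0,0],[0,0,0],[0,0,0],[0,0,0],[0,0,0],[0,0,0],[0,0,0],[0,0,0],[0,0,0],[0,0,0],[0,0,0],[0,0,0]])

```text
clock: 24.05
position: [0.4943, 0.1119, 0.1844]
eef_rot: [[-0.06, 0.998, -0.0], [0.998, 0.06, 0.0], [0.0, -0.0, -1.0]]
ft_force: [-1.9, 2.5, 10.8]
gripper_width: 0.0181
gripper_force: 40.1
```

```bash
python3 -c "
from h import *
st();nxt(8,12)"
```

```text
ang -141.92 r 50.23 Fr -0.0 Fccw -3.1 toolx 93.4 q7 -0.09 w 0.01805139809489321 t 24.05 [0.49425958 0.11192162 0.18435905]
[[-5.0, 4.4, 0], [-4.8, 5.1, 0], [-4.0, 5.7, 0], [-3.2, 6.2, 0], [-2.3, 6.6, 0], [-1.4, 6.8, 0], [-0.4, 7.0, 0], [0.6, 7.0, 0], [1.5, 6.8, 0], [2.5, 6.5, 0], [3.3, 6.1, 0], [4.2, 5.6, 0]]
```

>>> drive_tool(translation=[[-5.0,4.4,0],[-4.8,5.1,0],[-4.0,5.7,0],[-3.2,6.2,0],[-2.3,6.6,0],[-1.4,6.8,0],[-0.4,7.0,0],[0.6,7.0,0],[1.5,6.8,0],[2.5,6.5,0],[3.3,6.1,0],[4.2,5.6,0]], angular=[[0,0,0],[0,0,0],[0,0,0],[0,0,0],[0,0,0],[0,0,0],[0,0,0],[0,0,0],[0,0,0],[0,0,0],[0,0,0],[0,0,0]])

```text
clock: 25.25
position: [0.5689, 0.1071, 0.1844]
eef_rot: [[-0.059, 0.998, 0.0], [0.998, 0.059, -0.0], [-0.0, 0.0, -1.0]]
ft_force: [-3.7, -0.6, 10.4]
gripper_width: 0.0179
gripper_force: 40.2
```

```bash
python3 -c "
from h import *
st();print(ang([.5833,.1491]));nxt(5,10)"
```

```text
ang -45.54 r 50.14 Fr -2.1 Fccw -3.1 toolx 93.4 q7 -0.02 w 0.017924085442522632 t 25.25 [0.568917   0.10711369 0.18440881]
(np.float64(7.139261942718929), np.float64(49.88677179373305))
[[3.1, 2.7, 0], [3.3, 2.9, 0], [3.5, 2.6, 0], [3.7, 2.3, 0], [3.9, 1.9, 0], [4.1, 1.6, 0], [4.2, 1.2, 0], [4.3, 0.9, 0], [4.3, 0.5, 0], [4.4, 0.1, 0]]
```

>>> drive_tool(translation=[[3.1,2.7,0],[3.3,2.9,0],[3.5,2.6,0],[3.7,2.3,0],[3.9,1.9,0],[4.1,1.6,0],[4.2,1.2,0],[4.3,0.9,0],[4.3,0.5,0],[4.4,0.1,0],[2.3,-0.1,0],[0,0,0]], angular=[[0,0,0],[0,0,0],[0,0,0],[0,0,0],[0,0,0],[0,0,0],[0,0,0],[0,0,0],[0,0,0],[0,0,0],[0,0,0],[0,0,0]])

```text
clock: 26.45
position: [0.5831, 0.1497, 0.1845]
eef_rot: [[-0.06, 0.998, 0.001], [0.998, 0.06, -0.0], [-0.0, 0.001, -1.0]]
ft_force: [3.0, 1.3, 7.0]
gripper_width: 0.0181
gripper_force: 40.1
```

Run:
```python
from h import *
st(); print(sensors.state()["ft_force"])
p,d=imaging.get_image('scene'); np.savez('pics/end.npz',p=p,d=d)
q=np.load('pics/seat.npz')['p']
a=np.hstack([cv2.resize(i[150:220,285:360,::-1],None,fx=5,fy=5,interpolation=cv2.INTER_CUBIC) for i in (q,p)]); cv2.imwrite('pics/cmp.png',a)
b=(slice(150,220),slice(285,360)); df=np.abs(p[b].astype(int)-q[b]).max(-1); print("diff",df.mean(),(df>25).sum())
```

```text
ang 7.85 r 49.82 Fr 3.2 Fccw 0.9 toolx 93.4 q7 -0.08 w 0.01811074512753778 t 26.45 [0.58314917 0.14970394 0.18447279]
[3.00152024 1.32522627 7.02211313]
diff 5.91047619047619 135
```

View pics/cmp.png

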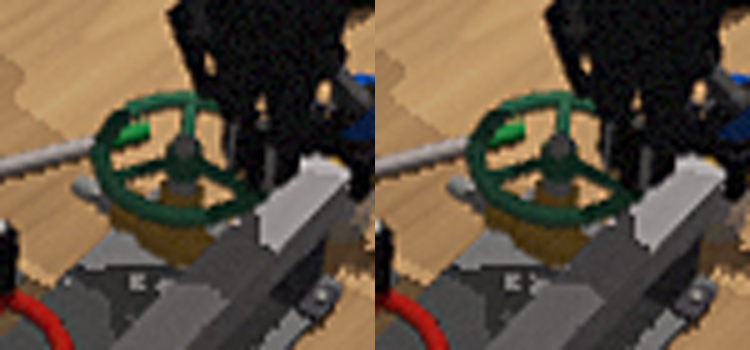

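Both crops show the spokes in the same places (one up at about (190,105), one left at (125,170), one lower right at (235,185)). That confirms two whole turns back to the seat bearing. The tool is about 0.6 mm (0.7°) past it, so I trim slightly.

>>> drive_tool(translation=[[-0.8,0,0],[0,0,0],[0,0,0]], angular=[[0,0,0],[0,0,0],[0,0,0]])

```text
clock: 26.8
position: [0.5833, 0.149, 0.1845]
eef_rot: [[-0.06, 0.998, 0.001], [0.998, 0.06, 0.0], [0.0, 0.001, -1.0]]
ft_force: [3.8, 2.2, 6.6]
gripper_width: 0.0176
gripper_force: 40.1
```

Run:
```python
from h import *
st(); print(sensors.state()["ft_force"],sensors.state()["gripper_force"])
```

```text
ang 7.04 r 49.84 Fr 4.0 Fccw 1.7 toolx 93.4 q7 -0.08 w 0.017616964410778223 t 26.8 [0.58326608 0.14901182 0.1845072 ]
[3.78526269 2.20299317 6.56229556] 40.052393674850464
```

The tool is back within 0.1 mm of the seat bearing, two turns on, with the handle gripped at 40 N. I hand the job in.

```bash
python3 -c "
from workcell import ticket
print(ticket.job_done())"
```

```text
the job is handed in; nothing more can be done
None
```

The green valve was screwed clockwise to its seat and backed off two full turns, to within about half a degree by the arm's own position reading; the handle is still gripped at 40 N, and I moved nothing else on the bench.

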